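# Load the analyser with the cartridge that fits and start it

### The arm

A 7-joint arm with a two-finger parallel gripper is mounted at the origin on the work surface. World frame = base frame: x ahead of the robot, y to its left, z up, the work surface at z = 0. Lengths are in m, angles in rad, forces in N, time in s.
With the tool pointing down it reaches from about 0.4 to 0.9 m from the base axis. Payload 5.5 kg.
Tool frame: the origin (TCP) lies midway between the tips of the shut fingers; the grasp point (between the pads) lies 19 mm behind it (manip.grip_depth is the distance from the TCP to the grasp point, in m); z points along the fingers, y is the line along which they close (so a half turn about z gives the same grasp; the last joint's range is limited). The gripper opens to 92 mm and grips with 3 to 60 N. Pads are 19 mm wide; open, the fingers measure 130 mm over their backs; the gripper's body (75 mm by 190 mm) begins 47 mm behind the grasp point.
Start: joints at [1.587, 0.501, -0.427, 1.55, 0.221, 1.138, -0.21], TCP at [0.159, -0.63, 0.227] pointing down, gripper open.
Joint ranges: [-2.88, 2.88], [-0.31, 2.03], [-1.54, 1.56], [0.2, 2.42], [-1.41, 4.55], [0.19, 2.02], [-2.57, 2.57]. Speed limits (rad/s): [2.57, 2.57, 3.14, 3.14, 3.14, 3.14, 3.14].

### API

Orientations are given as a unit quaternion [x, y, z, w].
In Python, from bench import manip, effector, kin, get_image, get_calibration gives the robot as it stands (manip), with the cameras as plain functions, the gripper (effector) and the kinematics (kin). Calls block until the motion is done:
- manip.move_pose(position, orientation): joint-space move of the TCP to a pose.
- manip.servo_line(position, ori=None, vel=0.15): straight line of the TCP; ori=None keeps the orientation; vel is the mean speed in m/s.
- manip.movej(angles): joint-space move.
- effector.open() and effector.close(f_grip=None): open the fingers fully, or close them until they stop; f_grip is the grip in N (None keeps the last).
- manip.sleep(seconds).
- kin.solve_ik(position, orientation): joint angles nearest the present ones, or None.
- get_image(name): name is "side" or "top"; returns the picture (400x640x3 uint8, red, green, blue); there is no depth.
- get_calibration(name): a dict with "vfov" (degrees; the focal length in pixels is half the picture's height over the tangent of half this angle, whatever the lens; pixels are square), "cx", "cy" (the principal point, pixels), "dist_coeffs" ([k1, k2, p1, p2, k3] as OpenCV has them; the pictures are not rectified), "eye" and "attitude" of the camera in the world. Camera axes: x right, y down, z forward; pixel columns grow to the right and rows downward; lengths in m; the calibration is good to about 2 mm. A picture is of the moment at which its call begins. get_calibration takes no time and is no camera call.
A pose or a line that the arm cannot do raises manip.PlanningError and nothing moves.
- manip.hand_in(): hands the job in; it is judged then, once.
Readings, each from a call of its own:
- manip.current_clock(): time.
- manip.current_q(): joint angles.
- manip.current_joint_velocities(): joint speeds.
- manip.current_tau(): joint torques, N m.
- manip.current_tool_pos(): TCP position.
- manip.current_tcp_rot(): TCP orientation.
- manip.current_force(): force on the tool from outside, world axes, zero at the start.
- manip.current_wrist_torque(): the same for the moment, N m.
- manip.current_finger_gap(): finger opening in m.
- manip.current_gripper_force(): force on a finger pad.
Only numpy, scipy, OpenCV 4.12 (cv2) and the standard library are available. Lean on these libraries where they do the work, as an engineer would, in place of code of your own. Each camera call takes 0.05 s, during which the arm holds its last target. There are 200 camera calls.

### The job

Of the three look-alike white reagent cartridges on the bench, pick the one whose length matches the recess of the blood analyser's tray, and lay it flat in the recess, fin up; leave the other two and the other things on the bench where they are. Then, on the analyser's sloping panel, press the square key fully down and let it come up, and after it press the round key fully down and let it come up.

Things in the scene. Friction and masses are not known exactly. Their poses are not given: they have to be found in the camera images.
- analyser: blue and white benchtop blood analyser, 240 mm wide (y), 245 mm high, fixed on the bench; a low loading tray in front, behind it a panel rising at 40 degrees with two keys, then an overhanging display head. Origin: on the bench under the centre of the tray recess; x points from the front to the back of the analyser, y to the left seen from its front, z up
- tray (a point): centre of the floor of the tray recess, 20 mm above the bench, axes as the analyser's. The recess is 110 mm long (y), 50 mm wide (x), with walls 10 mm high and 8 mm thick all round; the foot of the sloping panel is 72 mm behind (+x) and 45 mm above the bench
- cartridge_short: white plastic cartridge, same shape as the other two: flat block 80 mm long (its y axis), 40 wide (x), 26 high; centred on top a grip fin 50 long (y), 24 wide (x), 28 high (its top 54 above the underside); 110 g. Lies flat, fin up. Origin: centre of its underside; z up. Too short: would slide about in the tray.
- cartridge_medium: white plastic cartridge, same shape as the other two: flat block 100 mm long (its y axis), 40 wide (x), 26 high; centred on top a grip fin 50 long (y), 24 wide (x), 28 high (its top 54 above the underside); 110 g. Lies flat, fin up. Origin: centre of its underside; z up. The one that fits the tray recess, with 5 mm to spare on each side, either way round.
- cartridge_long: white plastic cartridge, same shape as the other two: flat block 120 mm long (its y axis), 40 wide (x), 26 high; centred on top a grip fin 50 long (y), 24 wide (x), 28 high (its top 54 above the underside); 110 g. Lies flat, fin up. Origin: centre of its underside; z up. Too long for the tray recess.
- key_square (a joint): square key, 34 mm wide, plain grey, on the left half of the sloping panel (+y of the analyser): its value: 0 = released, 0.006 m = fully down; the spring takes 1.2 N at the start and 4.8 N fully down, and returns it
- key_round (a joint): round key, 34 mm in diameter, plain grey, on the right half of the sloping panel (-y of the analyser): its value: 0 = released, 0.006 m = fully down; the spring takes 1.2 N at the start and 4.8 N fully down, and returns it
- key_square_top (a point): centre of the square key's top face, 13 mm above the panel at rest. z = outward normal of the panel, leaning 40 degrees from vertical to the analyser's front (-x); y = left along the panel. Keys 90 mm apart. A display head overhangs: its front face is 28 mm behind (+x) this point, its underside 70 mm above it: come in along the normal
- key_round_top (a point): centre of the round key's top face, 13 mm above the panel at rest. z = outward normal of the panel, leaning 40 degrees from vertical to the analyser's front (-x); y = left along the panel. Keys 90 mm apart. A display head overhangs: its front face is 28 mm behind (+x) this point, its underside 70 mm above it: come in along the normal
- stain_bottle: amber bottle with white cap, 56 mm in diameter, 130 mm high, standing loose on the bench; bystander. Origin: centre of its underside
- slide_box: closed flat blue slide box, 85 x 170 x 34 mm (x, y, z), loose on the bench; bystander. Origin: centre of its underside
- petri_dish: closed clear petri dish, 90 mm in diameter, 15 mm high, loose on the bench; bystander. Origin: centre of its underside

How it is judged:
On the way, in this order (a step that is already met when the one before it is completed fails the run):
1. the cartridge that fits lies flat in the tray recess, released (x of cartridge_medium in the frame of tray between -0.008 and 0.008 m and y of cartridge_medium in the frame of tray between -0.008 and 0.008 m and z of cartridge_medium in the frame of tray between -0.004 and 0.004 m and angle between cartridge_medium's own z axis and vertical below 0.1 rad and contact force between the fingers and cartridge_medium below 0.1 N), for 0.2 s.
2. then the square key is pressed down (4 of its 6 mm or more) with the round key up (value of joint key_square above 0.004 m and value of joint key_round below 0.002 m), for 0.05 s.
3. then the round key is pressed down (4 of its 6 mm or more) with the square key up (value of joint key_round above 0.004 m and value of joint key_square below 0.002 m), for 0.05 s.
At the end, for the whole second after the job is handed in: 100 mm cartridge at rest in the tray recess: flat on its floor (4 mm), fin up (0.1 rad), centred within 8 mm along each side; both keys up (within 2 mm); the other cartridges, bottle, slide box and petri dish upright (0.2 rad) and within 30 mm of their starts (x of cartridge_medium in the frame of tray between -0.008 and 0.008 m and y of cartridge_medium in the frame of tray between -0.008 and 0.008 m and z of cartridge_medium in the frame of tray between -0.004 and 0.004 m and angle between cartridge_medium's own z axis and vertical below 0.1 rad and linear speed of cartridge_medium below 0.02 m/s and value of joint each of key_square, key_round below 0.002 m and distance of each of cartridge_short, cartridge_long, stain_bottle, slide_box, petri_dish from where it was at the start of the episode below 0.03 m and angle between each of cartridge_short, cartridge_long, stain_bottle, slide_box, petri_dish's own z axis and vertical below 0.2 rad); the robot touches nothing.
It fails at once if one of the other two cartridges is moved more than 30 mm (distance of any of cartridge_short, cartridge_long from where it was at the start of the episode above 0.03 m).
It fails at once if the bottle, the slide box or the petri dish is moved more than 30 mm or tipped (distance of any of stain_bottle, slide_box, petri_dish from where it was at the start of the episode above 0.03 m or angle between any of stain_bottle, slide_box, petri_dish's own z axis and vertical above 0.3 rad).
It fails at once if a key is pressed (more than 3 mm) before the cartridge is in the tray (value of joint any of key_square, key_round above 0.003 m and not (x of cartridge_medium in the frame of tray between -0.008 and 0.008 m and y of cartridge_medium in the frame of tray between -0.008 and 0.008 m and z of cartridge_medium in the frame of tray between -0.004 and 0.004 m and angle between cartridge_medium's own z axis and vertical below 0.1 rad)).
It fails at once if both keys are pressed (more than 3 mm) at once (value of joint each of key_square, key_round above 0.003 m).
It also fails if it takes over 54 s, if anything falls off the work surface, if the arm or the gripper's body presses on something with over 40 N, if the wrist force passes 120 N, or if a joint passes its speed limit or range.

## Working session

There is one attempt and no reset: what is moved stays moved. The work goes in short steps, each a Python script; the robot and the scene stay as the last script left them, time stands still between calls to the robot, and variables do not carry over. Pictures are saved under pics/ and viewed, at most 10 in all, crops included, and the job is handed in when it is done.

```bash
mkdir -p pics; ls
python3 - <<'E'
from bench import manip, effector, kin, get_image, get_calibration
import cv2
for n in("top","side"):
    cv2.imwrite(f"pics/{n}0.png",get_image(n)[:,:,::-1]); print(n,get_calibration(n))
print(manip.current_clock(),manip.current_tool_pos(),manip.current_tcp_rot())
E
```

```text
bench.py
pics
top {'vfov': 44.85760791556339, 'cx': 313.36679141220964, 'cy': 202.29403475935328, 'dist_coeffs': array([-0.07162119,  0.        ,  0.        ,  0.        ,  0.        ]), 'eye': array([ 0.37397898, -0.06429919,  1.2117244 ]), 'attitude': array([-0.70014801,  0.70907825, -0.05868977,  0.05963482])}
side {'vfov': 51.89301034931759, 'cx': 322.1376157379726, 'cy': 196.0547612942305, 'dist_coeffs': array([-0.10943513,  0.        ,  0.        ,  0.        ,  0.        ]), 'eye': array([0.08664096, 0.41362015, 0.8631998 ]), 'attitude': array([-0.35077294,  0.8719445 , -0.31817779,  0.12423374])}
0.1 [ 0.15859908 -0.62971001  0.22579122] [ 9.92394066e-01  1.23098630e-01 -7.96135498e-05 -8.59875430e-04]
```

View pics/top0.png

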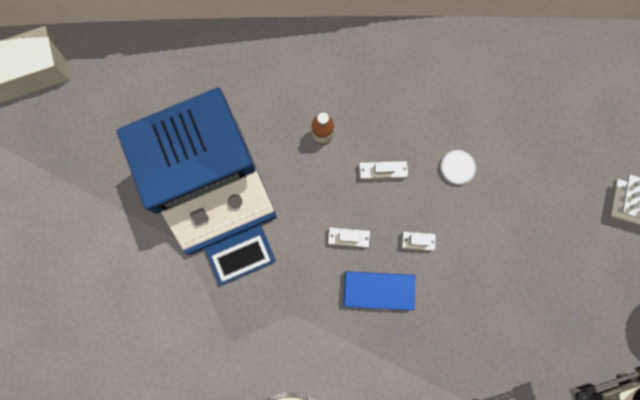

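View pics/side0.png

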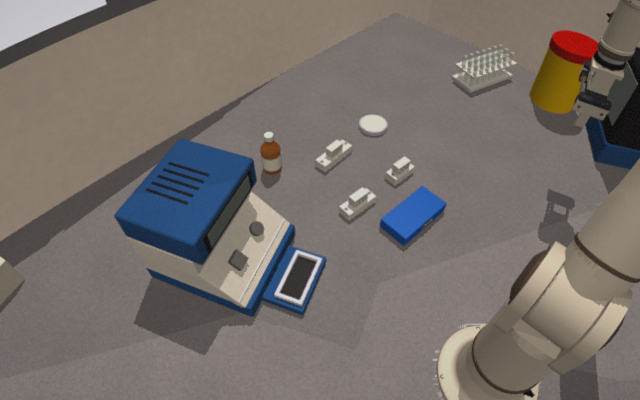

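Run:
```python
import cv2,numpy as np
a=cv2.imread("pics/top0.png");b=cv2.imread("pics/side0.png")
def c(im,x,y,w,h,k): return cv2.resize(im[y:y+h,x:x+w],None,fx=k,fy=k,interpolation=cv2.INTER_CUBIC)
cv2.imwrite("pics/c1.png",np.hstack([c(a,150,160,130,130,3),c(a,320,155,130,130,3)]))
cv2.imwrite("pics/c2.png",np.hstack([c(b,200,190,130,130,3),c(b,310,130,130,130,3)]))
```

```text
(no output)
```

View pics/c1.png

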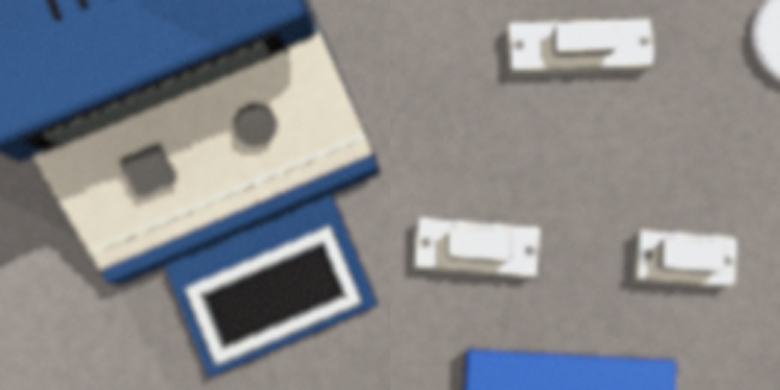

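View pics/c2.png

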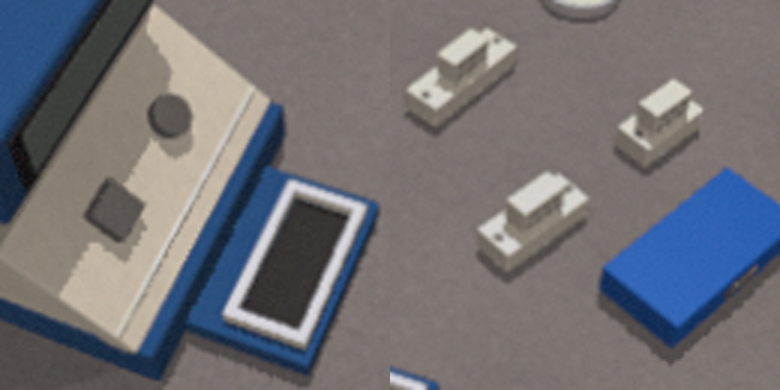

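```bash
cat > h.py <<'E'
import cv2,numpy as np
from scipy.spatial.transform import Rotation as R
from bench import manip, effector, kin, get_image, get_calibration
CAL={n:get_calibration(n) for n in("top","side")}
def rays(n,px):
    c=CAL[n];f=200/np.tan(np.radians(c["vfov"]/2));K=np.array([[f,0,c["cx"]],[0,f,c["cy"]],[0,0,1.]])
    u=cv2.undistortPoints(np.float64(px).reshape(-1,1,2),K,c["dist_coeffs"])[:,0]
    d=R.from_quat(c["attitude"]).apply(np.c_[u,np.ones(len(u))]);return c["eye"],d/np.linalg.norm(d,axis=1)[:,None]
def plane(n,px,z):
    e,d=rays(n,px);return e+d*((z-e[2])/d[:,2])[:,None]
def tri(pt,ps):
    (e1,d1),(e2,d2)=rays("top",pt),rays("side",ps);out=[]
    for a,b in zip(d1,d2):
        s=np.linalg.lstsq(np.c_[a,-b],e2-e1,rcond=None)[0];p,q=e1+s[0]*a,e2+s[1]*b
        out.append([*(p+q)/2,np.linalg.norm(p-q)])
    return np.array(out)
def blobs(im,mask,box,amin=15):
    x,y,w,h=box;m=np.zeros(mask.shape,np.uint8);m[y:y+h,x:x+w]=mask[y:y+h,x:x+w]*255
    cs,_=cv2.findContours(m,cv2.RETR_EXTERNAL,cv2.CHAIN_APPROX_NONE)
    return sorted([c for c in cs if cv2.contourArea(c)>amin],key=cv2.contourArea,reverse=True)
E
python3 - <<'E'
from h import *
np.set_printoptions(precision=4,suppress=True)
T=cv2.imread("pics/top0.png");S=cv2.imread("pics/side0.png")
# cartridges, top view
for nm,b in dict(long=(350,150,65,40),med=(322,220,52,35),short=(395,222,48,35)).items():
    for th in(200,):
        c=blobs(T,T.min(2)>th,b)[0];r=cv2.minAreaRect(c);p=plane("top",cv2.boxPoints(r),.026)
        print(nm,r,p.mean(0)[:2],sorted(np.linalg.norm(np.diff(p,axis=0),axis=1)))
for n,im,b in(("top",T,(205,225,75,60)),("side",S,(268,240,62,75))):
    m=(im.min(2)>(150))
    c=blobs(im,m,b)[0];q=cv2.approxPolyN(cv2.convexHull(c),4)[0];print(n,"rim",cv2.contourArea(c),q.tolist())
    p=plane(n,q,.030);print(p,np.linalg.norm(p-np.roll(p,-1,0),axis=1))
for n,im,bs in(("top",T,((185,200,28,28),(222,188,28,28))),("side",S,((224,245,28,28),(244,217,26,26)))):
    for b in bs:
        for th in (80,95,110):
            c=blobs(im,im.max(2)<th,b)
            if c:print(n,"key",th,cv2.contourArea(c[0]),cv2.boundingRect(c[0]),cv2.minAreaRect(c[0])[0])
print(S[186:206,340:380].min(2))
E
```

```text
long ((383.5223388671875, 169.19284057617188), (14.540822982788086, 46.814353942871094), 88.15238952636719) [ 0.6567 -0.2415] [np.float64(0.037585673976334576), np.float64(0.11784867606897388), np.float64(0.11849228280375064)]
med ((348.8537292480469, 236.8731689453125), (39.54072952270508, 15.258337020874023), 4.899092674255371) [ 0.4874 -0.15  ] [np.float64(0.037579646465648604), np.float64(0.0375914386014503), np.float64(0.09724431627458906)]
short ((418.9234924316406, 240.4940948486328), (31.062084197998047, 15.109210968017578), 4.39870548248291) [ 0.476  -0.3222] [np.float64(0.037280456965435985), np.float64(0.03733299704093174), np.float64(0.07682349282925788)]
top rim 1391.0 [[270, 260], [222, 281], [211, 255], [259, 235]]
[[0.433  0.0431 0.03  ]
 [0.3836 0.1594 0.03  ]
 [0.4466 0.1874 0.03  ]
 [0.4943 0.0702 0.03  ]] [0.1264 0.069  0.1265 0.067 ]
side rim 1356.5 [[322, 258], [301, 304], [274, 294], [296, 249]]
[[0.4336 0.043  0.03  ]
 [0.3857 0.1594 0.03  ]
 [0.4458 0.1842 0.03  ]
 [0.4956 0.0681 0.03  ]] [0.1258 0.065  0.1264 0.0669]
top key 95 24.5 (191, 208, 13, 7) (196.90
[... 3138 characters left out ...]
 107 110 110
  107 108 110 111]
 [113 115 117 128 153 185 207 200 162 101  94  94  96  96 104 112  98  95
   95  92  97 107 115 118 119 120 122 127 128 108 104 103 106 100  97 103
  108 108 112 112]
 [113 117 142 175 193 206 210 206 176 101  95  95  95  98 101 105  99 103
   97  92 103 115 122 123 123 120 114 110 108 107 104 103  95  88  80  94
  107 110 112 111]
 [125 150 184 206 207 208 209 196 156 112 102  97  96  97 101 104  96  98
  104 108 119 122 119 121 118 115 107 107 103 106 101  92  78  74  77  92
  110 112 113 110]
 [170 189 209 209 208 209 207 182 128 119 117 108  98  96 102  99  92 105
  114 121 122 126 123 115 111 107 106 105 104  97  92  80  70  73  86 103
  114 112 115 111]]
```

Run:
```python
from h import *
np.set_printoptions(precision=4,suppress=True)
T=cv2.imread("pics/top0.png");S=cv2.imread("pics/side0.png")
qt=[[270,260],[222,281],[211,255],[259,235]];qs=[[322,258],[301,304],[274,294],[296,249]]
P=tri(qt,qs);print("rim",P,P.mean(0))
c=P[:,:2].mean(0);yv=(P[1]-P[0]+P[2]-P[3])[:2];yaw=np.arctan2(-yv[0],yv[1]);print("tray",c,"yaw",np.degrees(yaw))
K=tri([[198.66,215.86],[234,201]],[[237.5,260],[255.8,228.5]]);print("keys",K)
ca,sa=np.cos(yaw),np.sin(yaw);L=(K[:,:2]-c)@np.array([[ca,-sa],[sa,ca]]);print("keys in analyser",L,K[:,2])
tt=np.radians(40)
for l,z in zip(L,K[:,2]):
    v=np.array([l[0]-.072,z-.045]);print("s",v@[np.cos(tt),np.sin(tt)],"h",v@[-np.sin(tt),np.cos(tt)])
cm=blobs(T,T.min(2)>200,(322,220,52,35))[0];bt=cv2.boxPoints(cv2.minAreaRect(cm));print(bt.tolist())
p=plane("top",bt,.026);print(p)
m=S.min(2)>165
for b in blobs(S,m,(335,180,48,40),5):
    q=cv2.approxPolyN(cv2.convexHull(b),4)[0] if len(b)>5 else None
    print(cv2.contourArea(b),cv2.boundingRect(b),q.tolist(),"at.054",plane("side",q,.054)[:,:2].tolist(), plane("side",q,.054).mean(0))
```

```text
rim [[0.4332 0.0432 0.0306 0.0004]
 [0.3843 0.1595 0.0321 0.0017]
 [0.4454 0.1859 0.0334 0.0025]
 [0.4938 0.0697 0.0338 0.0002]] [0.4392 0.1146 0.0325 0.0012]
tray [0.4392 0.1146] yaw 22.710226193785626
keys [[0.5336 0.2038 0.0969 0.0006]
 [0.568  0.1216 0.0977 0.0003]]
keys in analyser [[ 0.1216  0.0459]
 [ 0.1215 -0.0432]] [0.0969 0.0977]
s 0.07133853821317328 h 0.00785610332237134
s 0.07177873722226327 h 0.008509278789735408
[[328.5040283203125, 242.7860565185547], [329.80712890625, 227.5834503173828], [369.20343017578125, 230.9602813720703], [367.90032958984375, 246.1628875732422]]
[[ 0.4735 -0.0998  0.026 ]
 [ 0.5109 -0.1036  0.026 ]
 [ 0.5012 -0.2004  0.026 ]
 [ 0.4639 -0.1961  0.026 ]]
108.5 (350, 188, 19, 13) [[369, 191], [355, 201], [349, 196], [364, 186]] at.054 [[0.47508981850990517, -0.177127826354054], [0.47939610243899566, -0.12629634161395287], [0.5013699551638678, -0.12815687327942948], [0.49561005500904803, -0.18136769888675552]] [ 0.4879 -0.1532  0.054 ]
64.5 (340, 201, 13, 14) [[353, 212], [348, 214], [339, 205], [347, 201]] at.054 [[0.45984779143029464, -0.09599390819585973], [0.464678019503672, -0.08263357655143166], [0.49997201099235883, -0.08831876782408177], [0.49407159314159077, -0.11213146801648888]] [ 0.4796 -0.0948  0.054 ]
29.5 (367, 193, 8, 9) [[375, 196], [366, 202], [368, 194], [372, 193]] at.054 [[0.45310718248132525, -0.17477559016384825], [0.45707615317435085, -0.14327314730012408], [0.4704361460078621, -0.16741238761744526], [0.46512348000089526, -0.17726550868787683]] [ 0.4614 -0.1657  0.054 ]
```

```bash
cat >> h.py <<'E'
TRAY=np.array([.4396,.1145,.020]);YAW=np.radians(22.7);CART=np.array([.4876,-.1512,0]);CYAW=np.radians(-5.7)
A=R.from_euler('z',YAW).as_matrix()           # analyser axes in world
def quat(y,z):
    y=np.array(y,float);z=np.array(z,float);return R.from_matrix(np.c_[np.cross(y,z),y,z]).as_quat()
def down(yaw,s): return quat(s*np.array([-np.sin(yaw),np.cos(yaw),0]),[0,0,-1])
t=np.radians(40);N=A@[-np.sin(t),0,np.cos(t)]
def keytop(ky,s=.0712): return TRAY*[1,1,0]+A@[.072+s*np.cos(t)-.013*np.sin(t),ky,.045+s*np.sin(t)+.013*np.cos(t)]
def presq(s): return quat(s*A[:,1],-N)
E
python3 - <<'E'
from h import *
np.set_printoptions(precision=3,suppress=True)
print(tri([[328.5,242.8],[329.8,227.6],[367.9,246.2]],[[348,214],[339,205],[375,196]]))
ik=kin.solve_ik
for s in(1,-1):
    for nm,p,q in(("g1",CART+[0,0,.15],down(CYAW,s)),("g0",CART+[0,0,.031],down(CYAW,s)),("p1",TRAY+[0,0,.15],down(YAW,s)),("p0",TRAY+[0,0,.031],down(YAW,s)),
      ("ks",keytop(.045),presq(s)),("ks1",keytop(.045)+.06*N,presq(s)),("kr",keytop(-.045),presq(s)),("kr1",keytop(-.045)+.06*N,presq(s))):
        print(s,nm,p,ik(p,q))
print(keytop(.045),keytop(-.045))
E
```

```text
[[ 0.475 -0.099  0.029  0.004]
 [ 0.511 -0.103  0.031  0.002]
 [ 0.465 -0.195  0.026  0.002]]
1 g1 [ 0.488 -0.151  0.15 ] [ 1.081  0.538 -1.055  1.954  0.566  0.981  1.225]
1 g0 [ 0.488 -0.151  0.031] [ 0.94   0.707 -0.879  2.017  0.779  0.793  1.063]
1 p1 [0.44  0.115 0.17 ] [ 0.739  0.504 -1.289  2.062  0.579  1.01   1.119]
1 p0 [0.44  0.115 0.051] [ 0.679  0.893 -1.304  2.138  1.063  1.036  0.745]
1 ks [0.531 0.202 0.101] None
1 ks1 [0.496 0.187 0.147] None
1 kr [0.566 0.119 0.101] [ 0.918  0.862 -1.298  2.378  2.127  0.622  0.029]
1 kr1 [0.53  0.104 0.147] None
-1 g1 [ 0.488 -0.151  0.15 ] [ 0.846  0.409 -0.724  1.961  0.344  0.897 -1.726]
-1 g0 [ 0.488 -0.151  0.031] [ 0.67   0.575 -0.518  2.025  0.457  0.656 -1.819]
-1 p1 [0.44  0.115 0.17 ] [ 0.642  0.4   -1.129  2.064  0.449  0.949 -1.903]
-1 p0 [0.44  0.115 0.051] [ 0.345  0.535 -0.786  2.146  0.602  0.692 -2.027]
-1 ks [0.531 0.202 0.101] None
-1 ks1 [0.496 0.187 0.147] None
-1 kr [0.566 0.119 0.101] [ 0.601  0.518 -0.855  2.385  2.627  0.331  2.468]
-1 kr1 [0.53  0.104 0.147] None
[0.531 0.202 0.101] [0.566 0.119 0.101]
```

Run:
```python
from h import *
np.set_printoptions(precision=3,suppress=True)
q=down(CYAW,1)
manip.move_pose(CART+[0,0,.13],q)
manip.servo_line(CART+[0,0,.033],vel=.12)
print(manip.current_force(),manip.current_tool_pos())
effector.close(25);print("gap",manip.current_finger_gap(),manip.current_gripper_force())
print(manip.current_tool_pos())
manip.servo_line(CART+[0,0,.14],vel=.15)
print("gap",manip.current_finger_gap(),manip.current_force(),manip.current_clock())
manip.move_pose(TRAY+[0,0,.14],down(YAW,1))
print(manip.current_tool_pos(),manip.current_clock())
for n in("top","side"): cv2.imwrite(f"pics/{n}1.png",get_image(n)[:,:,::-1])
a=cv2.imread("pics/top1.png")[150:330,150:390];b=cv2.imread("pics/side1.png")[120:300,210:450]
cv2.imwrite("pics/c3.png",cv2.resize(np.vstack([a,b]),None,fx=1.65,fy=1.65,interpolation=cv2.INTER_CUBIC))
```

```text
[ 0.293 -0.054  0.751] [ 0.488 -0.151  0.034]
gap 0.04967306845615515 24.998306930065155
[ 0.488 -0.151  0.033]
gap 0.04952063026112266 [-1.019  0.44   0.043] 4.775
[0.44  0.113 0.16 ] 5.825
```

View pics/c3.png

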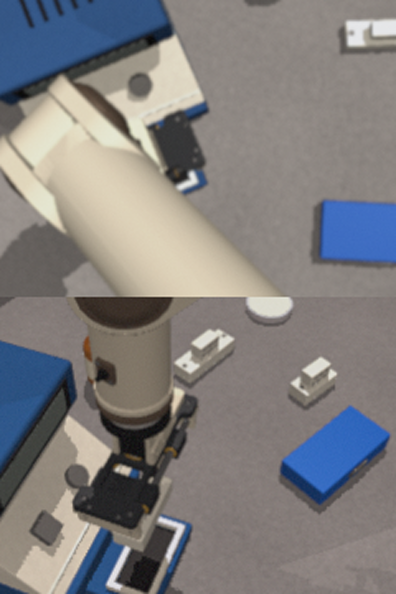

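Run:
```python
from h import *
np.set_printoptions(precision=4,suppress=True)
q=down(YAW,1)
for z in(.072,.060,.0555,.0535):
    manip.servo_line([*TRAY[:2],z],ori=q,vel=.05);manip.sleep(.15)
    f=manip.current_force();print(z,manip.current_tool_pos(),f,(manip.current_tool_pos()[:2]-TRAY[:2])@A[:2,:2],manip.current_finger_gap())
    if abs(f).max()>8: break
```

```text
0.072 [0.4397 0.1145 0.0721] [-0.7723  0.0735 -0.4723] [ 0.0001 -0.0001] 0.05003662049351608
0.06 [0.4397 0.1146 0.06  ] [ 0.5399  0.3803 -1.5853] [0.0001 0.0001] 0.04974843436416771
0.0555 [0.4396 0.1145 0.0555] [-0.9539  0.2292 -0.3928] [ 0. -0.] 0.04992850120332241
0.0535 [0.4396 0.1145 0.0535] [ 0.1583  0.6052 -0.1008] [ 0. -0.] 0.04960753039518775
```

Run:
```python
from h import *
np.set_printoptions(precision=3,suppress=True)
manip.servo_line([*TRAY[:2],.0525],vel=.05);print(manip.current_force())
effector.open();manip.sleep(.2)
manip.servo_line([*TRAY[:2],.17],vel=.15)
manip.move_pose([.42,-.12,.25],down(0,1));effector.close(10);manip.sleep(.2)
for n in("top","side"): cv2.imwrite(f"pics/{n}2.png",get_image(n)[:,:,::-1])
a=cv2.imread("pics/top2.png")[170:300,150:310];b=cv2.imread("pics/side2.png")[190:320,210:370]
cv2.imwrite("pics/c4.png",cv2.resize(np.hstack([a,b]),None,fx=2.4,fy=2.4,interpolation=cv2.INTER_CUBIC))
print(manip.current_clock(),manip.current_tool_pos())
ik=kin.solve_ik
for T in(15,20,25,30,35):
  tt=np.radians(T);n=A@[-np.sin(tt),0,np.cos(tt)]
  for s in(1,-1):
    for ky in(.045,-.045):
      q=quat(s*A[:,1],-n);r=[ik(keytop(ky)+d*N,q) for d in(-.007,0,.03,.06)]
      print(T,s,ky,[x is not None for x in r],r[1])
```

```text
[-1.821 -1.549  6.366]
14.2583 [ 0.42 -0.12  0.25]
15 1 0.045 [True, True, True, True] [ 0.226  0.474 -0.765  2.084  0.695  0.534  0.953]
15 1 -0.045 [True, True, True, True] [ 0.543  0.572 -0.951  2.052  0.807  0.603  1.055]
15 -1 0.045 [True, True, True, True] [-0.131  0.382 -0.33   2.095  0.306  0.438 -1.859]
15 -1 -0.045 [True, True, True, True] [ 0.072  0.402 -0.352  2.066  0.221  0.444 -1.598]
20 1 0.045 [True, True, True, True] [ 0.112  0.402 -0.61   2.162  0.701  0.367  0.923]
20 1 -0.045 [True, True, True, True] [ 0.492  0.494 -0.842  2.127  0.802  0.426  1.045]
20 -1 0.045 [True, True, True, True] [-0.264  0.343 -0.172  2.173  0.228  0.288 -1.798]
20 -1 -0.045 [True, True, True, True] [ 0.02   0.368 -0.271  2.141  0.12   0.302 -1.5  ]
25 1 0.045 [True, True, True, True] [-0.046  0.35  -0.418  2.238  0.809  0.202  0.791]
25 1 -0.045 [True, True, True, True] [ 0.361  0.415 -0.649  2.202  0.774  0.229  1.05 ]
25 -1 0.045 [True, True, True, True] [-0.997  0.39   0.676  2.267 -1.122  0.26  -0.532]
25 -1 -0.045 [True, True, True, True] [-0.594  0.368  0.454  2.231 -1.056  0.277 -0.391]
30 1 0.045 [True, True, True, True] [ 0.644  0.758 -1.3    2.29   1.679  0.693  0.155]
30 1 -0.045 [True, True, True, True] [ 0.565  0.482 -0.868  2.264  1.495  0.238  0.392]
30 -1 0.045 [True, True, False, True] [-1.454  0.861  1.356  2.345  4.504  0.805 -0.081]
30 -1 -0.045 [True, True, True, True] [-1.212  0.889  1.355  2.313  4.509  0.938  0.09 ]
35 1 0.045 [True, True, True, False] [ 0.059  0.371 -0.528  2.369  2.344  0.245 -0.717]
35 1 -0.045 [True, True, True, True] [ 0.889  0.81  -1.298  2.321  1.869  0.589  0.218]
35 -1 0.045 [True, True, True, False] [ 0.153  0.394 -0.635  2.367  2.243  0.276  2.545]
35 -1 -0.045 [True, True, True, True] [-0.184  0.343  0.014  2.349  3.87   0.2    1.035]
```

View pics/c4.png

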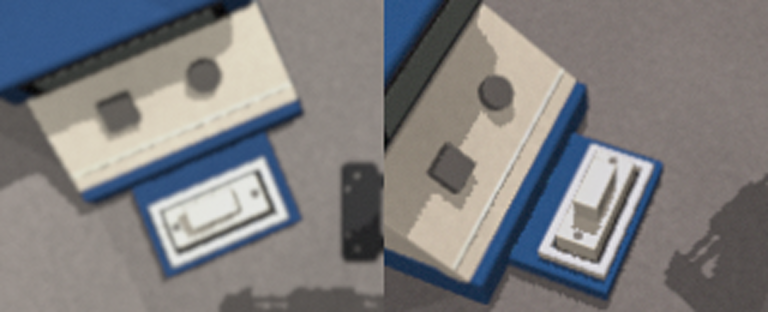

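```bash
cat > press.py <<'E'
from h import *
np.set_printoptions(precision=3,suppress=True)
tt=np.radians(20);n=A@[-np.sin(tt),0,np.cos(tt)];q=quat(A[:,1],-n)
def press(ky):
    k=keytop(ky,.0712-.005)
    manip.move_pose(k+.06*N,q)
    manip.servo_line(k+.010*N,vel=.08);manip.sleep(.2)
    f0=np.mean([manip.current_force() for _ in range(3)],0)
    for d in np.arange(.007,-.0121,-.001):
        manip.servo_line(k+d*N,vel=.03);manip.sleep(.05)
        f=(manip.current_force()-f0)@N;print(round(d*1e3),round(f,2),end="; ")
        if f>8: break
    manip.sleep(.2);p=manip.current_tool_pos();print("\nstop",(p-k)@N,manip.current_clock())
    manip.servo_line(k+.06*N,vel=.1)
E
python3 - <<'E'
from press import *
press(.045)
E
```

```text
7 -0.08; 6 -0.17; 5 1.19; 4 3.08; 3 2.08; 2 2.37; 1 3.63; 0 4.51; -1 4.18; -2 6.16; -3 10.41; 
stop -0.0027792638540503826 19.975
```

Run:
```python
from press import *
press(-.045)
manip.move_pose([.42,-.12,.25],down(0,1));manip.sleep(.3)
for n in("top","side"): cv2.imwrite(f"pics/{n}3.png",get_image(n)[:,:,::-1])
a=cv2.imread("pics/top3.png")[90:320,150:470];b=cv2.imread("pics/side3.png")[110:340,180:500]
cv2.imwrite("pics/c5.png",cv2.resize(np.vstack([a,b]),None,fx=1.3,fy=1.3,interpolation=cv2.INTER_CUBIC))
print(manip.current_clock(),manip.current_force())
```

```text
7 -0.47; 6 -1.39; 5 -1.94; 4 -0.18; 3 0.53; 2 1.41; 1 1.1; 0 3.16; -1 2.97; -2 3.35; -3 8.06; 
stop -0.002792294137641853 25.6833
27.9 [-0.12   0.303  0.139]
```

View pics/c5.png

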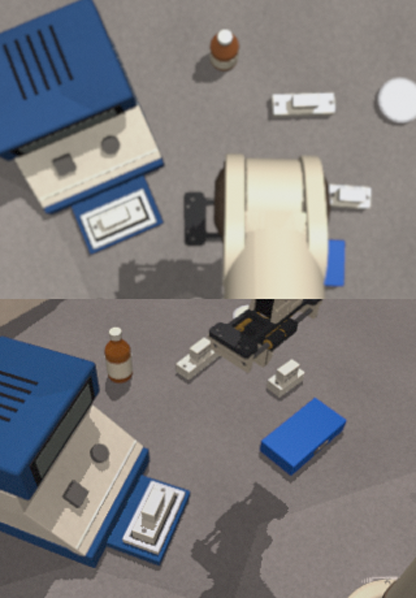

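```bash
python3 -c "
from bench import manip, effector, kin, get_image, get_calibration
print(manip.hand_in())"
```

```text
the job is handed in; nothing more can be done
None
```

The 100 mm cartridge lies flat in the tray, fin up. The square key and then the round key were each pressed to the stop and let up, and the job is handed in at about 28 s of the 54 s allowed; the verdict was not shown.

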